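# Park the boxed pizza on the free warming bay and switch its heat on

## Robot

A 6-joint arm with a two-finger parallel gripper is mounted at the origin on the work surface. World frame = base frame: x ahead of the robot, y to its left, z up, the work surface at z = 0. Lengths are in m, angles in degrees, forces in N, time in s.
With the tool pointing down it reaches from about 0.35 to 0.875 m from the base axis. Payload 4.2 kg.
Tool frame: the origin (TCP) lies between the finger pads; the fingertips stand 11 mm ahead of it and the grasp point (between the pads) lies 8 mm behind it; z points along the fingers, y is the direction in which the jaws open and shut (so a half turn about z gives the same grasp; the last joint's range is limited). The gripper opens to 87 mm and grips with 3 to 60 N. Pads are 19 mm wide; open, the fingers measure 117 mm over their backs; the gripper's body (75 mm by 190 mm) begins 51 mm behind the grasp point.
Start: joints at [78.988, 22.042, 0.453, 0, -68.411, -14.817], TCP at [0.272, 0.563, 0.234] pointing down, gripper open.
Joint ranges: [-179.83, 179.83], [-69.29, 118.12], [-61.27, 80.66], [-181.25, 117.63], [-171.15, -9.14], [-177.46, 177.46]. Speed limits (degrees/s): [159.86, 159.86, 180, 180, 180, 180].

## Interface

Orientations are given as a 3x3 rotation matrix whose columns are the frame's x, y, z axes.
In Python, from station import sense, capture, get_calibration, finish_job, search_frame, cut_out gives the robot as it stands.
- The arm moves only by the tool arm_command, never from a script. Its argument "rows" is a list of rows, each an object with "fingers": the opening in per cent of the stroke, from 0 (shut) to 100 (fully open); "travel": the shift along the tool's x, y, z in cm, a list of three; "roll": the turn about the tool's z in degrees. A call has 1 to 10 rows; each row is the pose to reach, as a shift and turn from the pose commanded when the call began, along the tool's axes at that moment; what a row does not reach only later rows make up. A row lasts 1/10 s, in which the tool goes at most 50 mm and 8.59 degrees, less where a joint would pass 70% of its speed; a pose out of reach is approached as far as the arm can. A call with a gripper value outside its range is refused whole. The fingers move at their own pace and stop on an object; the grip force is fixed at half the most. Time passes only in rows, so rows that repeat a pose let the fingers close. It gives the time, the measured TCP pose, the force and the opening at its end, in the units of the state.
- sense(): the state, without advancing time (a new reading comes with each control period).
- capture(name): name is "scene" or "side" or "wrist"; returns (picture, depth): 480x640x3 uint8, red, green, blue; 480x640 float32, m along the optical axis (not along the pixel's ray), 0 where there is no reading.
- get_calibration(name): a dict with "fov_y" (degrees; the focal length in pixels is half the picture's height over the tangent of half this angle, whatever the lens; pixels are square), "cx", "cy" (the principal point, pixels), "origin" and "attitude" of the camera in the world; the wrist camera has in their place "mount" (4x4, takes a point from camera to tool coordinates, whose origin is the TCP and whose axes are the flange's). Camera axes: x right, y down, z forward; pixel columns grow to the right and rows downward; lengths in m; the calibration is good to about 2 mm. A picture is of the moment at which its call begins: read the wrist's pose just before it. get_calibration takes no time and is no camera call.
- finish_job(): hands the job in, once; it reports no verdict.
Trained networks look in the newest picture that a camera, given by its name, has taken for a name from the list of things; names that differ only in an ending like _2 or _b are one class to them, and where a whole thing is asked for, a point or a joint stands for the part that bears it (a point fixed in the world has none). Each returns a list of dicts, best first, with "p" (0 to 1); they miss things now and then, are a little off and sometimes report something else, mostly with a low value. They report only what shows in the picture. A call takes as long as a camera call. They do not tell look-alikes from the thing itself.
- search_frame(camera, label): "position" ([x, y, z] in m, in world coordinates, good to about 4 mm: the middle of the surface that is visible of it).
- cut_out(camera, label): "mask" (480x640 bool, what is visible of it).
The state is a dict: "time_s": time; "joints": joint angles; "joint_velocities": joint speeds; "effort": joint torques, N m; "tcp_pos": TCP position; "ee_rot": TCP orientation; "wrist_force": force on the tool from outside, world axes, zero at the start; "moment": the same for the moment, N m; "gripper_width": opening from 0.0 (shut) to 1.0 (fully open).
Only numpy, scipy, OpenCV 4.12 (cv2) and the standard library are available. Lean on these libraries where they do the work, as an engineer would, in place of code of your own. Each camera call takes 0.05 s, during which the arm holds its last target. There are 200 camera calls.

## Task

One of the two warming bays already has a pizza box in it. Slide the brown pizza box with the red emblem along the table, kept level, into the bay that is free, fully home and square against its back stop; then turn the pointer of the heat dial to the yellow mark on the side of that bay. Leave the parked white box, the shaker, the cups and the cakes where they are.

Things in the scene. Friction and masses are not known exactly. Their poses are not given: they have to be found in the camera images.
- box_new: the box to be parked: closed brown cardboard pizza box, 150 x 150 mm, 40 mm high, about 0.25 kg, red round emblem on its lid and red flap on one side; too wide to grasp. It starts loose on the table in front of the robot. Origin: centre of its underside, z up
- box_parked: white pizza box with a green emblem, same size (150 x 150 x 40 mm), already standing loose in one of the two bays; not to be disturbed. Origin: centre of its underside, z up
- bay_a: one of two identical fixed warming bays, side by side, either one left or right: dark plate with copper strips, flush with the table, side rails 15 mm high, 170 mm apart inside, back stop 30 mm high, open front. Origin: on the table, where a parked box has its centre; +x to the back stop, whose inner face is at x = +77 mm; y across.
- bay_b: the other warming bay, identical to bay_a, same frame. Rails of both run from x = +77 to -30 mm, then flare out 10 mm to x = -63 mm. The parked white box may stand in the left or the right bay
- console: fixed aluminium console between the bays, 110 (x) x 80 (y) mm, 45 mm high, heat dial at the middle of its top. Origin: centre of its underside; +x away from the robot, +y to the left bay. Round black scale, radius 36 mm, white ticks every 15 degrees and one larger yellow mark on each side, 60 degrees to either side of +x
- dial (a joint): angle of the heat dial (rad), -1.45 to 1.45: 0 when its white pointer points along the console's +x, away from the robot; grows anticlockwise seen from above, so +1.047 is the yellow mark on the +y side (robot's left), -1.047 the one on the -y side (robot's right). Light friction; stays where it is left
- dial_grip (a point): on the dial's axis, 33 mm above the console top: near the top of the black bar grip, which is 52 mm long (along the pointer), 16 mm wide and 27 mm high, its top 35 mm above the console top. The point's x axis runs along the pointer
- shaker: glass shaker with a steel cap, 60 mm diameter, 120 mm high, loose bystander. Origin: centre of its underside
- cups: stack of paper cups, 84 mm diameter at the top, 125 mm high, loose bystander. Origin: centre of its underside
- cakes: two foil-wrapped cakes, one on the other, 68 mm diameter, 50 mm high, loose bystander. Origin: centre of its underside
Things that resemble listed ones, but are neither listed nor needed, are in the scene too. What is shaped like the box_new but purple or turquoise is not meant. Leave any purple look-alike of the bay_b alone.

How it is judged:
By the outcome, as a careful person would: the job done as asked, in the order asked, and still so for the second after the job is handed in, with the robot touching nothing.
It also fails if it takes over 64 s, if anything falls off the work surface, if the arm or the gripper's body presses on something with over 40 N, if the wrist force passes 120 N, or if a joint passes its speed limit or range.

## Working session

There is one attempt and no reset: what is moved stays moved. The work goes in short steps, Python scripts to look and compute and a tool call to move; the robot and the scene stay as the last step left them, time stands still between calls to the robot, and variables do not carry over. Pictures are saved under pics/ and viewed, about 8 in all and at most 12, crops included, and the job is handed in when it is done.

Besides the shell and the picture viewer there is one more tool, called after "Request:" by a JSON object that holds its "api" and its "payload", one argument or row to a line. arm_command: Moves the arm, as the interface text tells. Its arguments: {"type":"object","properties":{"rows":{"type":"array","items":{"type":"object","properties":{"fingers":{"type":"number"},"travel":{"type":"array","items":{"type":"number"}},"roll":{"type":"number"}}}}},"required":["rows"]}

```bash
mkdir -p pics; ls
cat > h.py <<'E'
import numpy as np,cv2
from station import *
def cal(n):
    c=get_calibration(n); f=240/np.tan(np.radians(c["fov_y"])/2)
    if n=="wrist":
        s=sense(); T=np.eye(4);T[:3,:3]=np.array(s["ee_rot"]);T[:3,3]=s["tcp_pos"]; T=T@np.array(c["mount"])
        return f,c["cx"],c["cy"],T[:3,:3],T[:3,3]
    return f,c["cx"],c["cy"],np.array(c["attitude"]),np.array(c["origin"])
def cloud(k,d):
    f,cx,cy,R,o=k; v,u=np.mgrid[:480,:640]
    return np.stack([(u-cx)/f*d,(v-cy)/f*d,d],-1)@R.T+o
def snap(n):
    k=cal(n); p,d=capture(n); return k,p,d,cloud(k,d)
def save(p,f): cv2.imwrite("pics/"+f,cv2.cvtColor(p,cv2.COLOR_RGB2BGR))
E
python3 - <<'E'
from h import *
print(get_calibration("scene"),get_calibration("wrist"))
s=sense();print(s["time_s"],s["ee_rot"],s["tcp_pos"])
for n in ["scene","side"]:
    k,p,d,c=snap(n); save(p,n+"0.png")
    np.savez(n+"0.npz",p=p,d=d,c=c)
    for l in ["box_new","bay_a","console","dial","shaker","cups","cakes"]+(["box_parked"] ):
        print(n,l,[(np.round(r["position"],3).tolist(),round(r["p"],2)) for r in search_frame(n,l)])
E
```

```text
pics
{'fov_y': 42.71234918774608, 'cx': 310.34929569073597, 'cy': 248.99295712705504, 'origin': array([1.36325147, 0.97900913, 1.06058623]), 'attitude': array([[-0.71002365,  0.41880862, -0.56609695],
       [ 0.7039576 ,  0.44225776, -0.55574435],
       [ 0.01761024, -0.79309988, -0.60883697]])} {'fov_y': 71.15108497919306, 'cx': 317.47724670923037, 'cy': 239.74116316195895, 'mount': array([[ 2.89943347e-04, -9.62320677e-01, -2.71916955e-01,
         7.28540610e-02],
       [ 9.99999953e-01,  3.05204280e-04, -1.38316345e-05,
        -5.04454532e-04],
       [ 9.63006864e-05, -2.71916938e-01,  9.62320721e-01,
        -1.50873547e-01],
       [ 0.00000000e+00,  0.00000000e+00,  0.00000000e+00,
         1.00000000e+00]])}
0.0 [[ 8.99991327e-01 -4.35906952e-01 -8.60980297e-04]
 [-4.35907792e-01 -8.99989118e-01 -1.99624496e-03]
 [ 9.53041569e-05  2.17191117e-03 -9.99997637e-01]] [0.27206239 0.56204249 0.23244815]
scene box_new [([0.448, -0.162, 0.04], 0.89), ([0.469, 0.124, 0.04], 0.85), ([0.246, 0.311, 0.04], 0.72)]
scene bay_a [([0.667, 0.226, -0.0], 0.72), ([0.468, 0.649, 0.002], 0.6
[... 333 characters left out ...]
015, 0.049], 0.37)]
scene box_parked [([0.672, -0.199, 0.042], 0.81), ([0.449, -0.36, 0.097], 0.38)]
side box_new [([0.445, 0.092, 0.042], 0.94), ([0.431, -0.193, 0.038], 0.76), ([0.225, 0.275, 0.036], 0.66), ([0.713, -0.302, 0.016], 0.66), ([0.514, 0.38, 0.075], 0.19)]
side bay_a [([0.666, 0.222, 0.002], 0.97), ([0.71, -0.301, 0.017], 0.94), ([0.466, 0.648, 0.001], 0.85)]
side console [([0.643, -0.02, 0.045], 0.76)]
side dial [([0.646, -0.011, 0.064], 0.78)]
side shaker [([0.514, 0.381, 0.077], 0.97), ([0.663, 0.218, -0.002], 0.18)]
side cups [([0.434, -0.399, 0.124], 0.6)]
side cakes [([0.634, -0.465, 0.05], 0.55)]
side box_parked [([0.66, -0.242, 0.04], 0.81), ([0.66, 0.22, 0.001], 0.75)]
```

View picture.

View pics/scene0.png

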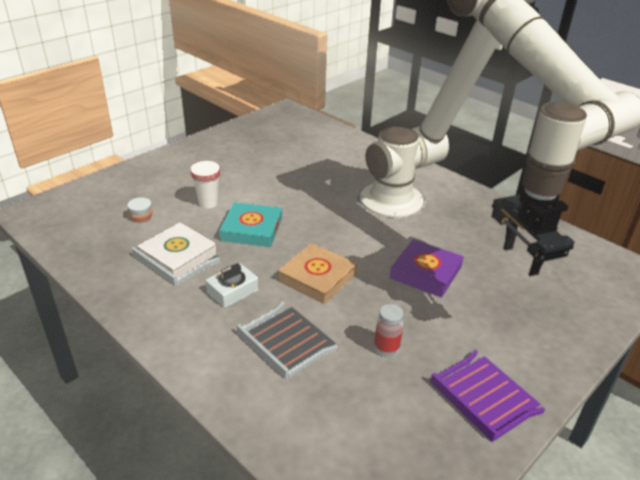

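View pics/side0.png

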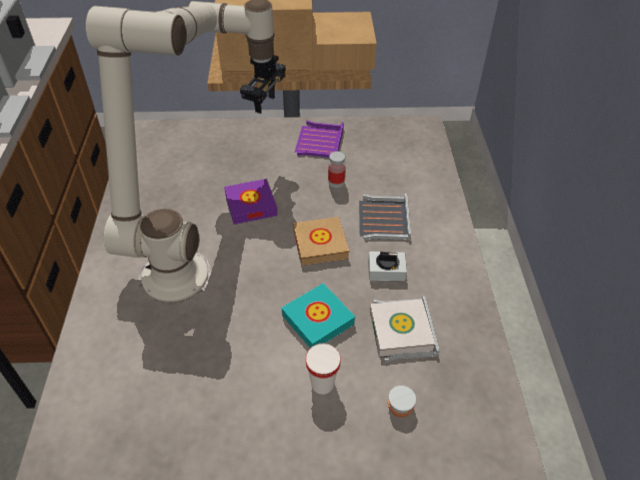

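The scene view shows the brown box at (316,270), the free bay at (287,338), the white box parked in the right-hand bay at (175,250), and the dial console at (232,285). The purple and turquoise items are decoys. Next I'll fit poses from the depth.

```bash
cat > fit.py <<'E'
from h import *
def rect(pts): 
    (c,s,a)=cv2.minAreaRect((pts*1000).astype(np.float32)); return np.round(c,1),np.round(s,1),round(a,1)
def boxpose(c,p,near,r=0.13,zlo=.033,zhi=.048):
    hsv=cv2.cvtColor(p,cv2.COLOR_RGB2HSV)
    m=(c[...,2]>zlo)&(c[...,2]<zhi)&(np.hypot(c[...,0]-near[0],c[...,1]-near[1])<r)&(hsv[...,0]<25)&(hsv[...,1]>70)
    m=cv2.morphologyEx(m.astype(np.uint8),cv2.MORPH_OPEN,np.ones((3,3)))>0
    n,l,st,_=cv2.connectedComponentsWithStats(m.astype(np.uint8)); i=1+st[1:,4].argmax(); m=l==i
    return rect(c[m][:,:2]),np.median(c[m][:,2]),m.sum()
E
python3 - <<'E'
from fit import *
for n in ["scene","side"]:
    z=np.load(n+"0.npz"); p,c=z["p"],z["c"]
    print(n,"box",boxpose(c,p,(.45,.105)))
    q=c.reshape(-1,3)
    tab=q[(abs(q[:,0]-.55)<.04)&(abs(q[:,1]-.25)<.03)]; print(" table z",np.median(tab[:,2]))
    near=np.hypot(q[:,0]-.67,q[:,1]-.22)<.14
    for lo,hi,t in [(.008,.04,"rails+stop"),(.022,.04,"stop"),(.008,.019,"rails")]:
        m=near&(q[:,2]>lo)&(q[:,2]<hi)&(q[:,1]>.085)&(q[:,0]>.56); print(" ",t,m.sum(),rect(q[m][:,:2]))
    m=(abs(q[:,2]-.045)<.006)&(np.hypot(q[:,0]-.645,q[:,1])<.08); print("  console",rect(q[m][:,:2]))
    m=(q[:,2]>.07)&(q[:,2]<.09)&(np.hypot(q[:,0]-.645,q[:,1])<.06); print("  grip",m.sum(),rect(q[m][:,:2]))
    m=(abs(q[:,2]-.042)<.006)&(np.hypot(q[:,0]-.665,q[:,1]+.22)<.13); print("  parked",rect(q[m][:,:2]))
    hsv=cv2.cvtColor(p,cv2.COLOR_RGB2HSV).reshape(-1,3)
    m=(hsv[:,0]<6)|(hsv[:,0]>174); m&=(hsv[:,1]>120)&(q[:,2]<.032)&(q[:,2]>.003)&(np.hypot(q[:,0]-.45,q[:,1]-.1)<.12); print(" flap",m.sum(),np.median(q[m],0) if m.sum() else '')
E
```

```text
scene box ((array([450.6, 111.6]), array([157.6, 153.4]), 9.0), np.float64(0.03842817315329172), np.int64(2018))
 table z -0.0014456721229461067
  rails+stop 920 (array([673.1, 221.1]), array([205.3, 150.6]), 85.7)
  stop 297 (array([740.9, 217.8]), array([190. ,  12.5]), 85.7)
  rails 583 (array([672.6, 221.2]), array([205.3, 149.6]), 85.7)
  console (array([649.6,  -1. ]), array([ 86.3, 111.3]), 85.8)
  grip 127 (array([648.4,  -1.2]), array([23.8, 55.2]), 85.4)
  parked (array([ 665.5, -222.1]), array([155.8, 158. ]), 4.3)
 flap 0 
side box ((array([447.8, 108.5]), array([151.7, 160.7]), 10.1), np.float64(0.04008064888744767), np.int64(1581))
 table z 0.0005949722917342193
  rails+stop 472 (array([687.9, 225.9]), array([251.4, 237.7]), 88.7)
  stop 118 (array([694.7, 213.2]), array([112.4, 185.9]), 0.8)
  rails 330 (array([687.9, 225.9]), array([251.4, 237.7]), 88.7)
  console (array([646. ,  -6.3]), array([ 88.3, 110.5]), 87.8)
  grip 103 (array([647.,  -5.]), array([25.2, 51.7]), 79.5)
  parked (array([ 663.1, -229. ]), array([158.5, 163.5]), 3.7)
 flap 6 [0.37302233 0.10540762 0.02477335]
```

```bash
cat > go.py <<'E'
import sys
from h import *
def st():
    s=sense();R=np.array(s["ee_rot"]);return s,R,np.array(s["tcp_pos"]),np.degrees(np.arctan2(R[1,0],R[0,0]))
def plan(x,y,z,h):
    s,R,t,h0=st(); d=R.T@(np.array([x,y,z])-t)*100; r=-((h-h0+180)%360-180)
    print("t",s["time_s"],"tcp",t.round(4),"head",round(h0,2),"-> travel",d.round(2),"roll",round(r,2),"F",np.round(s["wrist_force"],1))
if __name__=="__main__": plan(*map(float,sys.argv[1:5]))
E
python3 go.py .53 .12 .35 -80.5
```

```text
t 0.9 tcp [0.2723 0.5625 0.2335] head -25.83 -> travel [ 42.48  28.6  -11.64] roll 54.67 F [-0.2  0.2  0.7]
```

Request:
{"api": "arm_command", "payload": {
  "rows": [
    {"travel":[42.5,28.6,-11.7],"roll":54.7,"fingers":100},
    {"travel":[42.5,28.6,-11.7],"roll":54.7,"fingers":100},
    {"travel":[42.5,28.6,-11.7],"roll":54.7,"fingers":100},
    {"travel":[42.5,28.6,-11.7],"roll":54.7,"fingers":100},
    {"travel":[42.5,28.6,-11.7],"roll":54.7,"fingers":100},
    {"travel":[42.5,28.6,-11.7],"roll":54.7,"fingers":100},
    {"travel":[42.5,28.6,-11.7],"roll":54.7,"fingers":100},
    {"travel":[42.5,28.6,-11.7],"roll":54.7,"fingers":100},
    {"travel":[42.5,28.6,-11.7],"roll":54.7,"fingers":100},
    {"travel":[42.5,28.6,-11.7],"roll":54.7,"fingers":100}
  ]
}}

```text
time_s: 1.9
tcp_pos: [0.5183, 0.1395, 0.3458]
ee_rot: [[0.165, -0.986, 0.001], [-0.986, -0.165, 0.0], [-0.0, -0.001, -1.0]]
wrist_force: [0.6, 1.5, -1.2]
gripper_width: 1.002
```

```bash
python3 go.py .53 .12 .35 -80.5
```

```text
t 1.9 tcp [0.5183 0.1395 0.3458] head -80.51 -> travel [ 2.12 -0.83 -0.42] roll -0.01 F [ 0.6  1.5 -1.2]
```

Request:
{"api": "arm_command", "payload": {
  "rows": [
    {"travel":[0,0,0],"roll":0,"fingers":100},
    {"travel":[0,0,0],"roll":0,"fingers":100},
    {"travel":[0,0,0],"roll":0,"fingers":100}
  ]
}}

```text
time_s: 2.2
tcp_pos: [0.5172, 0.1419, 0.3445]
ee_rot: [[0.165, -0.986, -0.001], [-0.986, -0.165, -0.0], [-0.0, 0.001, -1.0]]
wrist_force: [-0.0, -0.1, 0.2]
gripper_width: 0.998
```

```bash
cat > wfit.py <<'E'
from fit import *
import sys
def wall(name,bn=None):
    k,p,d,c=snap("wrist"); save(p,name); np.savez("w.npz",p=p,d=d,c=c); q=c.reshape(-1,3)
    def t(l,m): m.sum()>20 and print(l,m.sum(),rect(q[m][:,:2]),"z",np.median(q[m][:,2]).round(4))
    if bn is not None:
        try: print("box",boxpose(c,p,bn))
        except Exception as e: print(e)
    near=(np.hypot(q[:,0]-.67,q[:,1]-.22)<.145)&(q[:,1]>.085)&(q[:,0]>.56)&(d.ravel()>0)
    t("rails+stop",near&(q[:,2]>.008)&(q[:,2]<.036)); t("stop",near&(q[:,2]>.024)&(q[:,2]<.036))
    g=np.hypot(q[:,0]-.648,q[:,1]+.003)
    t("console",(abs(q[:,2]-.045)<.005)&(g<.08)); t("grip",(q[:,2]>.074)&(q[:,2]<.09)&(g<.06))
    t("parked",(abs(q[:,2]-.04)<.005)&(np.hypot(q[:,0]-.665,q[:,1]+.225)<.11))
    return p,c
if __name__=="__main__": wall(sys.argv[1],tuple(map(float,sys.argv[2:4])))
E
python3 go.py .53 .12 .35 -80.5;python3 wfit.py w0.png .45 .11
```

```text
t 2.2 tcp [0.5172 0.1419 0.3445] head -80.49 -> travel [ 2.37 -0.9  -0.56] roll 0.01 F [-0.  -0.1  0.2]
box ((array([446. , 111.3]), array([151.6, 149.6]), 9.5), np.float64(0.039833757544785464), np.int64(12355))
rails+stop 2415 (array([667.1, 223.5]), array([203.9, 148.8]), 86.1) z 0.0159
stop 869 (array([736.9, 218.2]), array([185.3,   8.8]), 86.0) z 0.0291
console 4817 (array([645. ,  -1.8]), array([ 80.4, 110.5]), 86.8) z 0.0446
grip 756 (array([645.2,  -1.8]), array([16.4, 52.8]), 82.7) z 0.0794
```

View pics/w0.png

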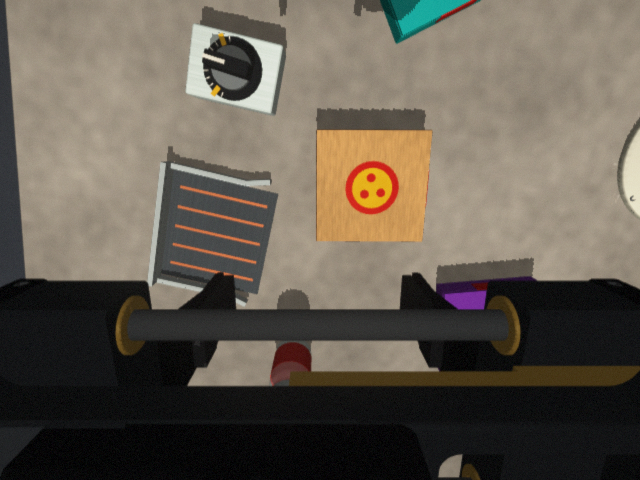

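Everything is clear here. The box is at (446,111) mm with yaw 9.5°, and the free bay's origin is at about (656,224) with yaw -4°. The dial pointer points straight ahead. I'll push the box from its right side first, to line it up with the bay while turning it, and then push it from behind.

```bash
python3 go.py .4642 .0028 .3445 -80.5; python3 go.py .4642 .0028 .022 -80.5
```

```text
t 2.25 tcp [0.5171 0.1423 0.3445] head -80.44 -> travel [12.88  7.53  0.  ] roll 0.06 F [ 0.3  0.6 -0.6]
t 2.25 tcp [0.5171 0.1423 0.3445] head -80.44 -> travel [12.88  7.5  32.25] roll 0.06 F [ 0.3  0.6 -0.6]
```

Request:
{"api": "arm_command", "payload": {
  "rows": [
    {"travel":[12.9,7.5,0],"roll":0,"fingers":100},
    {"travel":[12.9,7.5,4],"roll":0,"fingers":100},
    {"travel":[12.9,7.5,8],"roll":0,"fingers":100},
    {"travel":[12.9,7.5,12],"roll":0,"fingers":100},
    {"travel":[12.9,7.5,17],"roll":0,"fingers":100},
    {"travel":[12.9,7.5,22],"roll":0,"fingers":100},
    {"travel":[12.9,7.5,27],"roll":0,"fingers":100},
    {"travel":[12.9,7.5,30],"roll":0,"fingers":100},
    {"travel":[12.9,7.5,32.2],"roll":0,"fingers":100},
    {"travel":[12.9,7.5,32.2],"roll":0,"fingers":100}
  ]
}}

```text
time_s: 3.25
tcp_pos: [0.4623, 0.0022, 0.0199]
ee_rot: [[0.167, -0.986, -0.008], [-0.986, -0.167, -0.003], [0.001, 0.008, -1.0]]
wrist_force: [-0.6, -0.3, 1.0]
gripper_width: 1.003
```

Run:
```python
from go import *
plan(.46,.0275,.022,-80.5)
# arc waypoints of push
for s in np.linspace(0,1,9):
    yaw=9.5-13.5*s; 
    th=np.radians(9.5); k=-np.radians(13.5)/.1275
    a=np.linspace(0,s,50)*.1275; h=th+np.pi/2+k*a
    c=np.array([.446,.1113])+np.trapezoid(np.c_[np.cos(h),np.sin(h)],a,axis=0)
    y=np.radians(yaw); t=c-.085*np.array([-np.sin(y),np.cos(y)])
    plan(*t,.022,yaw-90)
```

```text
t 3.25 tcp [0.4623 0.0022 0.0199] head -80.4 -> travel [-2.53 -0.2  -0.21] roll 0.1 F [-0.6 -0.3  1. ]
t 3.25 tcp [0.4623 0.0022 0.0199] head -80.4 -> travel [-2.53 -0.2  -0.21] roll 0.1 F [-0.6 -0.3  1. ]
t 3.25 tcp [0.4623 0.0022 0.0199] head -80.4 -> travel [-4.13  0.03 -0.21] roll 1.79 F [-0.6 -0.3  1. ]
t 3.25 tcp [0.4623 0.0022 0.0199] head -80.4 -> travel [-5.73  0.2  -0.21] roll 3.47 F [-0.6 -0.3  1. ]
t 3.25 tcp [0.4623 0.0022 0.0199] head -80.4 -> travel [-7.34  0.33 -0.22] roll 5.16 F [-0.6 -0.3  1. ]
t 3.25 tcp [0.4623 0.0022 0.0199] head -80.4 -> travel [-8.95  0.42 -0.22] roll 6.85 F [-0.6 -0.3  1. ]
t 3.25 tcp [0.4623 0.0022 0.0199] head -80.4 -> travel [-10.56   0.45  -0.22] roll 8.54 F [-0.6 -0.3  1. ]
t 3.25 tcp [0.4623 0.0022 0.0199] head -80.4 -> travel [-12.18   0.44  -0.22] roll 10.22 F [-0.6 -0.3  1. ]
t 3.25 tcp [0.4623 0.0022 0.0199] head -80.4 -> travel [-13.79   0.38  -0.22] roll 11.91 F [-0.6 -0.3  1. ]
t 3.25 tcp [0.4623 0.0022 0.0199] head -80.4 -> travel [-15.4    0.27  -0.23] roll 13.6 F [-0.6 -0.3  1. ]
```

Request:
{"api": "arm_command", "payload": {
  "rows": [
    {"travel":[-1.2,-0.1,-0.2],"roll":0,"fingers":100},
    {"travel":[-2.0,-0.2,-0.2],"roll":0,"fingers":100},
    {"travel":[-2.5,-0.2,-0.2],"roll":0,"fingers":100},
    {"travel":[-3.3,-0.1,-0.2],"roll":0.9,"fingers":100},
    {"travel":[-4.1,0.0,-0.2],"roll":1.8,"fingers":100},
    {"travel":[-4.9,0.1,-0.2],"roll":2.6,"fingers":100},
    {"travel":[-5.7,0.2,-0.2],"roll":3.5,"fingers":100},
    {"travel":[-6.5,0.3,-0.2],"roll":4.3,"fingers":100},
    {"travel":[-7.3,0.3,-0.2],"roll":5.2,"fingers":100},
    {"travel":[-8.1,0.4,-0.2],"roll":6.0,"fingers":100}
  ]
}}

```text
time_s: 4.25
tcp_pos: [0.448, 0.0818, 0.0263]
ee_rot: [[0.061, -0.998, 0.002], [-0.998, -0.061, 0.001], [-0.001, -0.002, -1.0]]
wrist_force: [0.1, -2.0, 1.3]
gripper_width: 1.002
```

Run:
```python
from go import *
from fit import *
plan(.4341,.1542,.022,-94)
k,p,d,c=snap("scene"); print(boxpose(c,p,(.445,.17)))
k,p,d,c=snap("side"); print(boxpose(c,p,(.445,.17)))
```

```text
t 4.25 tcp [0.448  0.0818 0.0263] head -86.52 -> travel [-7.31  0.95  0.43] roll 7.48 F [ 0.1 -2.   1.3]
((array([444., 165.]), array([155.9, 159.1]), 3.8), np.float64(0.03842108627208818), np.int64(2155))
((array([390.3, 212.2]), array([55.2, 57.7]), 8.1), np.float64(0.03998296421706804), np.int64(132))
```

Request:
{"api": "arm_command", "payload": {
  "rows": [
    {"travel":[-0.8,0.1,0.2],"roll":0.8,"fingers":100},
    {"travel":[-1.6,0.2,0.4],"roll":1.6,"fingers":100},
    {"travel":[-2.4,0.3,0.4],"roll":2.4,"fingers":100},
    {"travel":[-3.2,0.4,0.4],"roll":3.3,"fingers":100},
    {"travel":[-4.0,0.5,0.4],"roll":4.1,"fingers":100},
    {"travel":[-4.8,0.6,0.4],"roll":4.9,"fingers":100},
    {"travel":[-5.6,0.7,0.4],"roll":5.7,"fingers":100},
    {"travel":[-6.3,0.8,0.4],"roll":6.5,"fingers":100},
    {"travel":[-6.9,0.9,0.4],"roll":7.1,"fingers":100},
    {"travel":[-7.3,1.0,0.4],"roll":7.5,"fingers":100}
  ]
}}

```text
time_s: 5.35
tcp_pos: [0.4334, 0.1537, 0.0213]
ee_rot: [[-0.071, -0.998, 0.001], [-0.998, 0.071, 0.0], [-0.0, -0.001, -1.0]]
wrist_force: [-0.0, -2.1, 1.5]
gripper_width: 1.002
```

Run:
```python
from go import *
from fit import *
plan(.4341,.1542,.022,-94)
k,p,d,c=snap("scene"); print(boxpose(c,p,(.44,.24)))
print("retreat"); plan(.43,.115,.022,-94)
print("up"); plan(.42,.115,.34,-94)
```

```text
t 5.35 tcp [0.4334 0.1537 0.0213] head -94.04 -> travel [-0.05 -0.07 -0.07] roll -0.04 F [-0.  -2.1  1.5]
((array([439.9, 237.9]), array([159.7, 155.1]), 86.1), np.float64(0.03842356234900712), np.int64(2332))
retreat
t 5.4 tcp [0.4334 0.1541 0.0212] head -94.03 -> travel [ 3.93  0.06 -0.08] roll -0.03 F [-0.2  0.7  0.2]
up
t 5.4 tcp [0.4334 0.1541 0.0212] head -94.03 -> travel [  3.98   1.03 -31.88] roll -0.03 F [-0.2  0.7  0.2]
```

Request:
{"api": "arm_command", "payload": {
  "rows": [
    {"travel":[2,0,0],"roll":0,"fingers":100},
    {"travel":[4,0,0],"roll":0,"fingers":100},
    {"travel":[4,0,-4],"roll":0,"fingers":100},
    {"travel":[4,0,-9],"roll":0,"fingers":100},
    {"travel":[4,0,-14],"roll":0,"fingers":100},
    {"travel":[4,0,-19],"roll":0,"fingers":100},
    {"travel":[4,0,-24],"roll":-8,"fingers":100},
    {"travel":[4,0,-29],"roll":-16,"fingers":100},
    {"travel":[4,0,-32],"roll":-24,"fingers":100},
    {"travel":[4,0,-32],"roll":-32,"fingers":100}
  ]
}}

```text
time_s: 6.4
tcp_pos: [0.4325, 0.1144, 0.3464]
ee_rot: [[0.475, -0.88, 0.011], [-0.88, -0.475, 0.006], [-0.0, -0.012, -1.0]]
wrist_force: [-0.5, 0.4, -0.9]
gripper_width: 1.0
```

```bash
python3 go.py .52 .24 .34 -4
```

```text
t 6.4 tcp [0.4325 0.1144 0.3464] head -61.67 -> travel [ -6.9  -13.65   0.81] roll -57.67 F [-0.5  0.4 -0.9]
```

```bash
python3 go.py .32 .25 .30 -4
```

```text
t 6.4 tcp [0.4325 0.1144 0.3464] head -61.67 -> travel [-17.27   3.53   4.6 ] roll -57.67 F [-0.5  0.4 -0.9]
```

Request:
{"api": "arm_command", "payload": {
  "rows": [
    {"travel":[-17.3,3.5,4.6],"roll":-57.7,"fingers":100},
    {"travel":[-17.3,3.5,4.6],"roll":-57.7,"fingers":100},
    {"travel":[-17.3,3.5,4.6],"roll":-57.7,"fingers":100},
    {"travel":[-17.3,3.5,4.6],"roll":-57.7,"fingers":100},
    {"travel":[-17.3,3.5,4.6],"roll":-57.7,"fingers":100},
    {"travel":[-17.3,3.5,4.6],"roll":-57.7,"fingers":100},
    {"travel":[-17.3,3.5,4.6],"roll":-57.7,"fingers":100},
    {"travel":[-17.3,3.5,4.6],"roll":-57.7,"fingers":100},
    {"travel":[-17.3,3.5,4.6],"roll":-57.7,"fingers":100}
  ]
}}

```text
time_s: 7.3
tcp_pos: [0.3184, 0.2499, 0.2949]
ee_rot: [[0.997, -0.078, 0.0], [-0.078, -0.997, 0.001], [-0.0, -0.001, -1.0]]
wrist_force: [0.5, 0.0, -0.3]
gripper_width: 1.002
```

Run:
```python
from go import *
from wfit import wall
p,c=wall("w1.png",(.44,.24))
plan(.333,.2465,.022,-4)
hsv=cv2.cvtColor(p,cv2.COLOR_RGB2HSV); q=c.reshape(-1,3)
m=((hsv[...,0]>125)&(hsv[...,0]<160)&(hsv[...,1]>90)&(c[...,2]>.03)&(c[...,2]<.06)&(np.hypot(c[...,0]-.25,c[...,1]-.31)<.15)).ravel()
print(m.sum(),rect(q[m][:,:2]) if m.any() else ''); 
if m.any(): print(np.round(cv2.boxPoints(cv2.minAreaRect((q[m][:,:2]*1000).astype(np.float32)))))
```

```text
box ((array([434.6, 241.6]), array([150.2, 151.5]), 86.0), np.float64(0.03969993777712272), np.int64(18841))
t 7.35 tcp [0.3184 0.2498 0.2949] head -4.45 -> travel [ 1.48  0.23 27.29] roll -0.45 F [-0.6  0.3  0.1]Traceback (most recent call last):
  File "<stdin>", line 7, in <module>
NameError: name 'rect' is not defined
```

View pics/w1.png

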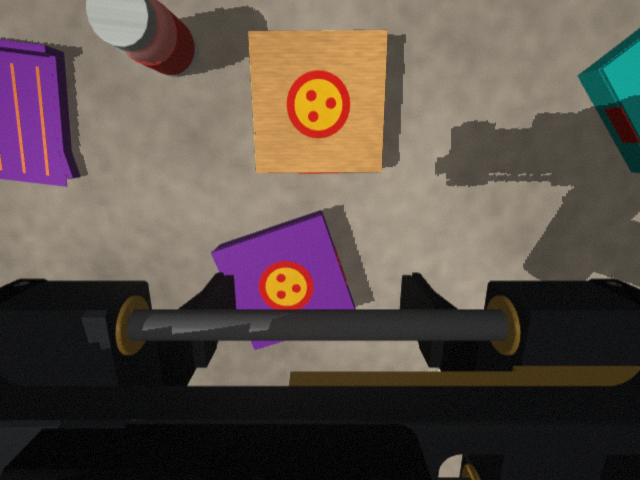

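The wrist view shows the brown box square to the bay axis, with its lid across rows 30–172. The purple corner at (322,212) points into the gap, but the open fingers straddle it. I'll descend behind the box.

```bash
python3 go.py .338 .2484 .022 -4
```

```text
t 7.35 tcp [0.3184 0.2498 0.2949] head -4.45 -> travel [ 1.97  0.   27.29] roll -0.45 F [-0.6  0.3  0.1]
```

Request:
{"api": "arm_command", "payload": {
  "rows": [
    {"travel":[2,0,3],"roll":-0.45,"fingers":100},
    {"travel":[2,0,8],"roll":-0.45,"fingers":100},
    {"travel":[2,0,13],"roll":-0.45,"fingers":100},
    {"travel":[2,0,18],"roll":-0.45,"fingers":100},
    {"travel":[2,0,22],"roll":-0.45,"fingers":100},
    {"travel":[2,0,25],"roll":-0.45,"fingers":100},
    {"travel":[2,0,27],"roll":-0.45,"fingers":100},
    {"travel":[2,0,27],"roll":-0.45,"fingers":100}
  ]
}}

```text
time_s: 8.15
tcp_pos: [0.3374, 0.2466, 0.0226]
ee_rot: [[0.998, -0.07, -0.004], [-0.07, -0.998, -0.006], [-0.003, 0.006, -1.0]]
wrist_force: [0.3, -0.3, 0.1]
gripper_width: 1.002
```

```bash
python3 go.py .461 .2379 .022 -4
```

```text
t 8.15 tcp [0.3374 0.2466 0.0226] head -3.99 -> travel [1.239e+01 1.000e-02 2.000e-02] roll 0.01 F [ 0.3 -0.3  0.1]
```

Request:
{"api": "arm_command", "payload": {
  "rows": [
    {"travel":[1.0,0,0],"roll":0,"fingers":100},
    {"travel":[2.2,0,0],"roll":0,"fingers":100},
    {"travel":[3.4,0,0],"roll":0,"fingers":100},
    {"travel":[4.6,0,0],"roll":0,"fingers":100},
    {"travel":[5.8,0,0],"roll":0,"fingers":100},
    {"travel":[7.0,0.1,0],"roll":0,"fingers":100},
    {"travel":[8.2,0.1,0],"roll":0,"fingers":100},
    {"travel":[9.4,0.1,0],"roll":0,"fingers":100},
    {"travel":[10.4,0.2,0],"roll":0,"fingers":100},
    {"travel":[11.4,0.2,0],"roll":0,"fingers":100}
  ]
}}

```text
time_s: 9.15
tcp_pos: [0.4526, 0.2382, 0.0247]
ee_rot: [[0.998, -0.068, -0.001], [-0.068, -0.998, -0.0], [-0.0, 0.0, -1.0]]
wrist_force: [-2.6, 0.6, 1.7]
gripper_width: 1.0
```

Run:
```python
from go import *
from fit import *
plan(.572,.230,.022,-4)
k,p,d,c=snap("scene"); print(boxpose(c,p,(.54,.235)))
k,p,d,c=snap("wrist"); print(boxpose(c,p,(.54,.235)))
```

```text
t 9.15 tcp [0.4526 0.2382 0.0247] head -3.9 -> travel [1.197e+01 1.000e-02 2.700e-01] roll 0.1 F [-2.6  0.6  1.7]
((array([539.9, 231.9]), array([154.4, 158.8]), 86.1), np.float64(0.038463174449527404), np.int64(2573))
((array([519.4, 233.7]), array([151.3, 115.3]), 86.2), np.float64(0.03984045691066915), np.int64(111312))
```

Request:
{"api": "arm_command", "payload": {
  "rows": [
    {"travel":[1.2,0,0.1],"roll":0.1,"fingers":100},
    {"travel":[2.4,0,0.2],"roll":0.1,"fingers":100},
    {"travel":[3.6,0,0.2],"roll":0.1,"fingers":100},
    {"travel":[4.8,0,0.2],"roll":0.1,"fingers":100},
    {"travel":[6.0,0,0.2],"roll":0.1,"fingers":100},
    {"travel":[7.2,0,0.2],"roll":0.1,"fingers":100},
    {"travel":[8.4,0,0.2],"roll":0.1,"fingers":100},
    {"travel":[9.4,0,0.2],"roll":0.1,"fingers":100},
    {"travel":[10.2,0,0.2],"roll":0.1,"fingers":100},
    {"travel":[10.8,0,0.2],"roll":0.1,"fingers":100}
  ]
}}

```text
time_s: 10.25
tcp_pos: [0.5604, 0.2312, 0.0228]
ee_rot: [[0.998, -0.07, -0.0], [-0.07, -0.998, 0.0], [-0.0, -0.0, -1.0]]
wrist_force: [-1.8, -0.3, 0.2]
gripper_width: 0.998
```

Run:
```python
from go import *
from fit import *
plan(.572,.230,.022,-4)
k,p,d,c=snap("scene"); print(boxpose(c,p,(.645,.225)))
```

```text
t 10.25 tcp [0.5604 0.2312 0.0228] head -4.0 -> travel [1.17 0.04 0.08] roll 0.0 F [-1.8 -0.3  0.2]
((array([648. , 224.1]), array([156.1, 157. ]), 87.0), np.float64(0.038539471052454255), np.int64(2912))
```

Now I'll ease forward until contact.

Request:
{"api": "arm_command", "payload": {
  "rows": [
    {"travel":[0.3,0,0],"roll":0,"fingers":100},
    {"travel":[0.6,0,0],"roll":0,"fingers":100},
    {"travel":[0.8,0,0],"roll":0,"fingers":100},
    {"travel":[1.0,0,0],"roll":0,"fingers":100},
    {"travel":[1.0,0,0],"roll":0,"fingers":100}
  ]
}}

```text
time_s: 10.8
tcp_pos: [0.57, 0.2306, 0.0229]
ee_rot: [[0.998, -0.069, 0.0], [-0.069, -0.998, 0.0], [0.0, -0.0, -1.0]]
wrist_force: [-1.4, 0.3, -1.0]
gripper_width: 1.0
```

Request:
{"api": "arm_command", "payload": {
  "rows": [
    {"travel":[0.1,0,0],"roll":0,"fingers":100},
    {"travel":[0.2,0,0],"roll":0,"fingers":100},
    {"travel":[0.3,0,0],"roll":0,"fingers":100}
  ]
}}

```text
time_s: 11.1
tcp_pos: [0.5726, 0.2304, 0.0229]
ee_rot: [[0.998, -0.069, -0.0], [-0.069, -0.998, -0.0], [-0.0, 0.0, -1.0]]
wrist_force: [-2.7, -0.1, 0.5]
gripper_width: 0.997
```

Request:
{"api": "arm_command", "payload": {
  "rows": [
    {"travel":[0.1,0,0],"roll":0,"fingers":100},
    {"travel":[0.2,0,0],"roll":0,"fingers":100},
    {"travel":[0.3,0,0],"roll":0,"fingers":100}
  ]
}}

```text
time_s: 11.4
tcp_pos: [0.5744, 0.2302, 0.0229]
ee_rot: [[0.998, -0.07, -0.003], [-0.07, -0.998, -0.001], [-0.003, 0.001, -1.0]]
wrist_force: [-9.2, 3.6, 5.0]
gripper_width: 0.999
```

Request:
{"api": "arm_command", "payload": {
  "rows": [
    {"travel":[0.1,0,0],"roll":0,"fingers":100},
    {"travel":[0.1,0,0],"roll":0,"fingers":100}
  ]
}}

```text
time_s: 11.6
tcp_pos: [0.5743, 0.2302, 0.0229]
ee_rot: [[0.998, -0.069, -0.004], [-0.069, -0.998, -0.001], [-0.004, 0.001, -1.0]]
wrist_force: [-8.5, 3.6, 4.9]
gripper_width: 1.001
```

Run:
```python
from go import *
from fit import *
plan(.5744,.230,.022,-4)
k,p,d,c=snap("scene"); print(boxpose(c,p,(.655,.225)))
```

```text
t 11.6 tcp [0.5743 0.2302 0.0229] head -3.98 -> travel [0.01 0.02 0.09] roll 0.02 F [-8.5  3.6  4.9]
((array([661.4, 223.2]), array([156. , 156.9]), 86.0), np.float64(0.03849518243501937), np.int64(2944))
```

Request:
{"api": "arm_command", "payload": {
  "rows": [
    {"travel":[-1,0,0],"roll":0,"fingers":100},
    {"travel":[-3,0,0],"roll":0,"fingers":100},
    {"travel":[-4,0,-2],"roll":0,"fingers":100},
    {"travel":[-4,0,-6],"roll":0,"fingers":100},
    {"travel":[-4,0,-11],"roll":0,"fingers":100},
    {"travel":[-4,4,-16],"roll":0,"fingers":100},
    {"travel":[-4,8,-21],"roll":0,"fingers":100},
    {"travel":[-4,12,-26],"roll":0,"fingers":100},
    {"travel":[-4,12,-29],"roll":0,"fingers":100},
    {"travel":[-4,12,-29],"roll":0,"fingers":100}
  ]
}}

```text
time_s: 12.65
tcp_pos: [0.5302, 0.1116, 0.319]
ee_rot: [[0.997, -0.071, 0.011], [-0.071, -0.997, 0.003], [0.011, -0.004, -1.0]]
wrist_force: [0.8, 0.6, 0.8]
gripper_width: 0.998
```

Run:
```python
from go import *
from wfit import *
p,c=wall("w2.png",(.656,.225)); plan(.645,-.002,.2,-4)
```

```text
box ((array([658. , 224.1]), array([151.2, 150.4]), 85.9), np.float64(0.03975861451168314), np.int64(16608))
rails+stop 2710 (array([662.2, 223.8]), array([201.5, 159.4]), 86.3) z 0.0155
stop 1016 (array([662.1, 223.4]), array([185.9, 159.4]), 86.3) z 0.0296
console 4985 (array([645.4,  -1.3]), array([ 80.3, 110.2]), 86.7) z 0.0447
grip 792 (array([645.6,  -1.4]), array([16.2, 52.5]), 82.7) z 0.0794
parked 15066 (array([ 659.1, -212.1]), array([151.6, 132.8]), 5.1) z 0.0395
t 12.7 tcp [0.5307 0.1117 0.32  ] head -4.07 -> travel [12.06 10.58 12.11] roll -0.07 F [0.7 0.6 1.4]
```

View pics/w2.png

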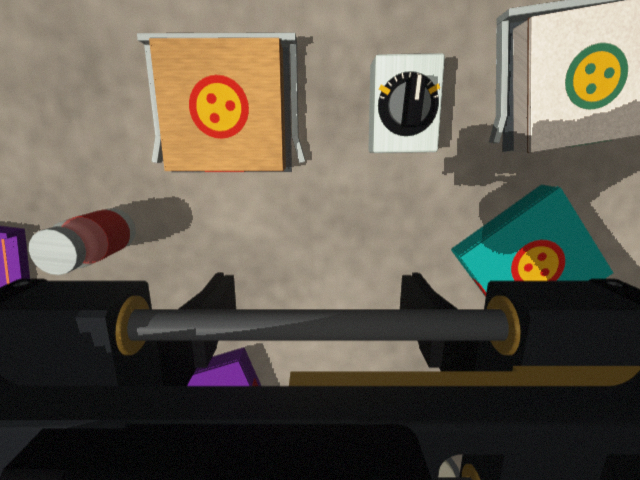

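The box is home and square: yaw -4.1° against -4.0° for the bay, centre 2 mm from the bay origin as predicted. Next is the dial. Its bar heading is -7.3° and the console yaw is -3.3°, so the target heading is 56.7°.

```bash
python3 go.py .6453 -.0015 .15 -7.3;  python3 go.py .6453 -.0015 .068 -7.3
```

```text
t 12.7 tcp [0.5307 0.1117 0.32  ] head -4.07 -> travel [12.02 10.55 17.11] roll 3.23 F [0.7 0.6 1.4]
t 12.7 tcp [0.5307 0.1117 0.32  ] head -4.07 -> travel [11.92 10.59 25.31] roll 3.23 F [0.7 0.6 1.4]
```

Request:
{"api": "arm_command", "payload": {
  "rows": [
    {"travel":[3,2.6,4],"roll":3.2,"fingers":100},
    {"travel":[6,5.2,8],"roll":3.2,"fingers":100},
    {"travel":[9,8,12],"roll":3.2,"fingers":100},
    {"travel":[11.5,10,15.5],"roll":3.2,"fingers":100},
    {"travel":[12,10.55,17],"roll":3.2,"fingers":100},
    {"travel":[12,10.55,17],"roll":3.2,"fingers":100},
    {"travel":[12,10.55,17],"roll":3.2,"fingers":100}
  ]
}}

```text
time_s: 13.4
tcp_pos: [0.6407, -0.0007, 0.1419]
ee_rot: [[0.992, -0.125, -0.001], [-0.125, -0.992, -0.001], [-0.001, 0.001, -1.0]]
wrist_force: [-0.5, 0.0, 0.4]
gripper_width: 1.001
```

```bash
python3 go.py .6453 -.0015 .068 -7.3
```

```text
t 13.4 tcp [ 0.6407 -0.0007  0.1419] head -7.2 -> travel [0.48 0.02 7.39] roll 0.1 F [-0.5  0.   0.4]
```

Request:
{"api": "arm_command", "payload": {
  "rows": [
    {"travel":[0.5,0,1],"roll":0.1,"fingers":100},
    {"travel":[0.5,0,3],"roll":0.1,"fingers":100},
    {"travel":[0.5,0,5],"roll":0.1,"fingers":100},
    {"travel":[0.5,0,6.5],"roll":0.1,"fingers":100},
    {"travel":[0.5,0,7.4],"roll":0.1,"fingers":100},
    {"travel":[0.5,0,7.4],"roll":0.1,"fingers":100}
  ]
}}

```text
time_s: 14.0
tcp_pos: [0.6454, -0.0003, 0.0686]
ee_rot: [[0.992, -0.126, -0.001], [-0.126, -0.992, -0.0], [-0.0, 0.0, -1.0]]
wrist_force: [0.4, 0.4, 0.3]
gripper_width: 0.996
```

```bash
python3 go.py .6453 -.0015 .068 -7.3; python3 -c "
from h import *
k,p,d,c=snap('wrist'); save(p,'w3.png')"
```

```text
t 14.0 tcp [ 6.454e-01 -3.000e-04  6.860e-02] head -7.22 -> travel [-0.    0.12  0.06] roll 0.08 F [0.4 0.4 0.3]
```

View pics/w3.png

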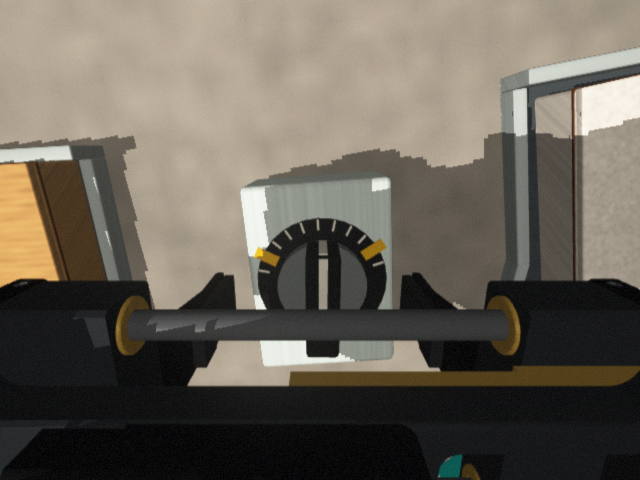

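The bar sits midway between the fingers at column 323, and the view is aligned with it. I'll close on it.

Request:
{"api": "arm_command", "payload": {
  "rows": [
    {"travel":[0,0.1,0],"roll":0,"fingers":60},
    {"travel":[0,0.1,0],"roll":0,"fingers":40},
    {"travel":[0,0.1,0],"roll":0,"fingers":25},
    {"travel":[0,0.1,0],"roll":0,"fingers":15},
    {"travel":[0,0.1,0],"roll":0,"fingers":12},
    {"travel":[0,0.1,0],"roll":0,"fingers":12},
    {"travel":[0,0.1,0],"roll":0,"fingers":12},
    {"travel":[0,0.1,0],"roll":0,"fingers":12}
  ]
}}

```text
time_s: 14.85
tcp_pos: [0.6456, -0.0021, 0.0688]
ee_rot: [[0.992, -0.127, -0.0], [-0.127, -0.992, -0.0], [-0.0, 0.0, -1.0]]
wrist_force: [0.3, 0.1, -0.2]
gripper_width: 0.358
```

```bash
python3 go.py .6453 -.0015 .068 56.7; python3 -c "
from h import *
print(np.round(sense()['joints'],1),sense()['gripper_width'])"
```

```text
t 14.85 tcp [ 0.6456 -0.0021  0.0688] head -7.28 -> travel [-0.04 -0.05  0.08] roll -63.98 F [ 0.3  0.1 -0.2]
[ 14.1  32.5  -7.7  -0.  -49.7  68.6] 0.3584437660200842
```

Request:
{"api": "arm_command", "payload": {
  "rows": [
    {"travel":[0,-0.05,0],"roll":0,"fingers":12},
    {"travel":[0,-0.05,0],"roll":0,"fingers":12},
    {"travel":[0,-0.05,0],"roll":0,"fingers":12},
    {"travel":[0,-0.05,0],"roll":0,"fingers":12},
    {"travel":[0,-0.05,0],"roll":0,"fingers":12}
  ]
}}

```text
time_s: 15.35
tcp_pos: [0.6456, -0.0026, 0.0689]
ee_rot: [[0.992, -0.127, -0.001], [-0.127, -0.992, -0.001], [-0.0, 0.001, -1.0]]
wrist_force: [-0.5, -4.9, -0.4]
gripper_width: 0.184
```

Request:
{"api": "arm_command", "payload": {
  "rows": [
    {"travel":[0,0.1,0],"roll":-4,"fingers":12},
    {"travel":[0,0.1,0],"roll":-11,"fingers":12},
    {"travel":[0,0.1,0],"roll":-19,"fingers":12},
    {"travel":[0,0.1,0],"roll":-27,"fingers":12},
    {"travel":[0,0.1,0],"roll":-35,"fingers":12},
    {"travel":[0,0.1,0],"roll":-43,"fingers":12},
    {"travel":[0,0.1,0],"roll":-51,"fingers":12},
    {"travel":[0,0.1,0],"roll":-58,"fingers":12},
    {"travel":[0,0.1,0],"roll":-62,"fingers":12},
    {"travel":[0,0.1,0],"roll":-64,"fingers":12}
  ]
}}

```text
time_s: 16.35
tcp_pos: [0.6459, -0.0034, 0.0689]
ee_rot: [[0.547, 0.837, 0.0], [0.837, -0.547, -0.001], [-0.001, 0.001, -1.0]]
wrist_force: [1.1, -5.7, -1.5]
gripper_width: 0.182
```

Request:
{"api": "arm_command", "payload": {
  "rows": [
    {"travel":[0,0,0],"roll":0,"fingers":12},
    {"travel":[0,0,0],"roll":0,"fingers":12}
  ]
}}

```text
time_s: 16.55
tcp_pos: [0.6459, -0.0035, 0.0689]
ee_rot: [[0.549, 0.836, 0.0], [0.836, -0.549, -0.001], [-0.001, 0.001, -1.0]]
wrist_force: [1.3, -5.3, -1.4]
gripper_width: 0.184
```

```bash
python3 go.py .6453 -.0015 .068 56.7
```

```text
t 16.55 tcp [ 0.6459 -0.0035  0.0689] head 56.72 -> travel [ 0.13 -0.16  0.09] roll 0.02 F [ 1.3 -5.3 -1.4]
```

Now I'll release, rise straight up and check.

Request:
{"api": "arm_command", "payload": {
  "rows": [
    {"travel":[0,0,0],"roll":0,"fingers":60},
    {"travel":[0,0,0],"roll":0,"fingers":60},
    {"travel":[0,0,0],"roll":0,"fingers":60},
    {"travel":[0,0,0],"roll":0,"fingers":60},
    {"travel":[0,0,0],"roll":0,"fingers":60},
    {"travel":[0,0,-2],"roll":0,"fingers":60},
    {"travel":[0,0,-6],"roll":0,"fingers":60},
    {"travel":[0,0,-10],"roll":0,"fingers":60},
    {"travel":[-5,0,-14],"roll":0,"fingers":60},
    {"travel":[-9,0,-17],"roll":0,"fingers":60}
  ]
}}

```text
time_s: 17.55
tcp_pos: [0.6022, -0.0683, 0.2319]
ee_rot: [[0.547, 0.837, 0.001], [0.837, -0.547, 0.0], [0.001, 0.001, -1.0]]
wrist_force: [0.8, -0.8, -0.1]
gripper_width: 0.6
```

Request:
{"api": "arm_command", "payload": {
  "rows": [
    {"travel":[-3,0,-3],"roll":0,"fingers":60},
    {"travel":[-3,0,-3],"roll":0,"fingers":60},
    {"travel":[-3,0,-3],"roll":0,"fingers":60}
  ]
}}

```text
time_s: 17.85
tcp_pos: [0.5858, -0.0938, 0.2614]
ee_rot: [[0.55, 0.835, 0.002], [0.835, -0.55, 0.001], [0.002, 0.001, -1.0]]
wrist_force: [-0.1, 1.3, -1.2]
gripper_width: 0.6
```

Run:
```python
from go import *
from wfit import *
p,c=wall("w4.png",(.656,.225)); plan(.645,-.002,.2,-4)
# yellow marks on scale
hsv=cv2.cvtColor(p,cv2.COLOR_RGB2HSV); g=np.hypot(c[...,0]-.6455,c[...,1]+.0015)
m=((hsv[...,0]>18)&(hsv[...,0]<32)&(hsv[...,1]>130)&(g<.045)).astype(np.uint8)
n,l,s,_=cv2.connectedComponentsWithStats(m)
o=np.array([.6454,-.0014])
for i in range(1,n):
    if s[i,4]>8: q=c[l==i].mean(0); print("yellow",s[i,4],q.round(4),np.degrees(np.arctan2(*(q[:2]-o)[::-1])).round(1))
q=c.reshape(-1,3);mm=(q[:,2]>.07)&(q[:,2]<.09)&(g.ravel()<.05)
print("grip",rect(q[mm][:,:2]))
```

```text
box ((array([586.6, 154.5]), array([ 5.8, 17.1]), 65.3), np.float64(0.03840238561748402), np.int64(114))
rails+stop 909 (array([611.3, 143.9]), array([63.8, 30.5]), 5.5) z 0.0148
stop 131 (array([590.1, 153.8]), array([ 2.1, 23.7]), 86.2) z 0.0298
console 6633 (array([645.3,  -1.3]), array([ 80.1, 110.2]), 86.8) z 0.0448
grip 1013 (array([645.8,  -1. ]), array([52.6, 15.2]), 56.3) z 0.0796
parked 10463 (array([ 660.1, -221.3]), array([150.8, 149.5]), 4.7) z 0.0396
t 17.9 tcp [ 0.5855 -0.0932  0.2599] head 56.7 -> travel [10.89 -0.04  5.99] roll 60.7 F [-0.1 -0.2 -1. ]
yellow 55 [0.6639 0.0273 0.051 ] 57.2
yellow 86 [ 0.66   -0.031   0.0464] -63.7
grip (array([645.8,  -1. ]), array([52.6, 15.2]), 56.3)
```

View pics/w4.png

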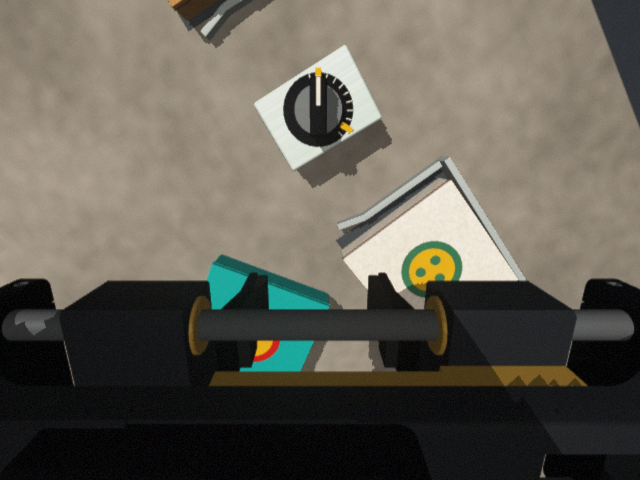

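The pointer at (318,100) lines up with the yellow mark at (318,72). The bar measures 56.3° and the mark about 56.7°. I'll do one last check of the box and bystanders, then hand in.

Run:
```python
from fit import *
k,p,d,c=snap("scene"); print(boxpose(c,p,(.657,.224)))
for l in ["shaker","cups","cakes","box_parked"]: print(l,[(np.round(r["position"],3).tolist(),round(r["p"],2)) for r in search_frame("scene",l)][:2])
print(finish_job())
```

```text
((array([663.1, 222.6]), array([155.7, 153.4]), 85.7), np.float64(0.03860973581687843), np.int64(2959))
shaker [([0.532, 0.418, 0.081], 0.95)]
cups [([0.46, -0.359, 0.076], 0.77)]
cakes [([0.638, -0.44, 0.043], 0.66), ([0.739, -0.15, 0.021], 0.35)]
box_parked [([0.671, -0.2, 0.043], 0.89)]
the job is handed in; nothing more can be done
None
```

The brown box is parked in the free left bay and the heat dial is turned to the yellow mark on that side. I handed the job in at about 18 s.

- **Box:** I pushed it sideways into line with the bay, turning it as it went. I then pushed it home from behind until the back stop resisted with about 9 N. The wrist camera put its centre at (658, 224) mm, within 1 mm of the expected parked position, with its yaw within about 0.4° of the bay's. The scene camera read it about 5 mm further in x, and had read 4–5 mm high in x throughout. I took that as camera bias.
- **Dial:** the bar ended at about 56.3°, against 56.7° for the yellow mark. In the last picture the pointer lines up with the mark.
- **Other items:** the shaker, cakes and parked white box show no movement beyond the networks' 4 mm error. The cups' reported position shifted about 12 mm in x and 19 mm in z. The arm never went near them, so I put that down to detection noise, but I did not check it further.

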